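# Clear the bubble from a polarimeter tube

### The job

An air bubble is sitting in the light path of the polarimeter tube. Slide the instrument's flat cover fully open to its stop, draw the glass tube up out of the two forks in the sample chamber, then turn it bulb end up, steeper than 45 degrees, so that the bubble runs into the bulb, and keep holding it there, still, with its lower end at least 10 cm above the top of the instrument: finish while holding the tube. Leave the cover open and do not knock over the two vials standing in front of the instrument.

Things in the scene. Friction and masses are not known exactly. Their poses are not given: they have to be found in the camera images.
- polarimeter: the long, low, light grey bench instrument, fixed, 205 (x) x 380 (y) x 86 mm high. Origin on the bench under its middle; x points to its back, y along its length to its left end, z up. Its sloped console with keys and a blank display faces -x. The top is flat but for the cover's rails (96 mm above the bench)
- chamber (a point): middle of the floor of the sample chamber, a pit in the instrument's top (at instrument x 0, y -85, z 34 mm), 120 mm wide (x), 150 mm long (y), 52 mm deep. Two aluminium forks 10 mm thick stand in it, 58 mm either side of the middle along y, each with a slot 26 mm wide, open at the top; their cheeks reach 74 mm above the bench
- cover (a joint): slide position in m of the flat dark metal cover (130 x 160 x 5 mm, top face 91.5 mm above the bench) in its rails on the instrument: 0 = wholly over the chamber, 0.15 = fully open at its stop; it starts at 0 to 0.03, opens along the instrument's +y, stays where it is left, and needs about 2 N
- cover_grip (a point): point in the upright aluminium finger grip in the middle of the cover, 14 mm above the cover's top face. The grip is a bar 50 mm long along the instrument's x, 10 mm thick along its y (the sliding direction), standing 24 mm above the cover's top face
- tube: the loose glass polarimeter tube, 130 mm long, about 90 g. Origin at its middle on its axis, x along it to the bulb end. Plain glass 16 mm thick from x -47 to +21 mm (grasp here), bulb 26 mm thick to +47, steel caps 24 mm thick, 14 mm long at the ends. Starts level along the instrument's y, bulb to +y, caps in the forks' slots, axis 68 mm above the bench, under the cover
- tube_plain_end (a point): centre of the end face of the tube's cap away from the bulb (tube x = -65 mm)
- tube_bulb_end (a point): centre of the end face of the tube's cap next to the bulb (tube x = +65 mm)
- vial_a: sample vial with screw cap, 23 mm across, 52 mm tall, standing on the bench in front of the instrument; origin at the centre of its underside
- vial_b: a second such vial, 23 mm across, 52 mm tall, beside the first; origin at the centre of its underside

How it is judged:
On the way, in this order (a step that is already met when the one before it is completed fails the run):
1. the cover is slid fully open (value of joint cover above 0.14 m), for 0.2 s.
2. the tube is drawn up clear of the chamber, held in the fingers (height (world z) of each of tube_plain_end, tube_bulb_end above 0.105 m and contact force between tube and the fingers above 0.5 N and contact force between tube and polarimeter below 0.05 N), for 0.2 s.
At the end, for the whole second after the job is handed in: The tube is held still (under 30 mm/s) in the fingers, off the instrument, bulb end up with its axis within 0.80 rad of vertical, its plain end at least 183 mm above the bench, and the cover is open by at least 130 mm (angle between tube's own x axis and vertical below 0.8 rad and height (world z) of tube_plain_end above 0.183 m and contact force between tube and the fingers above 0.5 N and contact force between tube and polarimeter below 0.05 N and linear speed of tube below 0.03 m/s and value of joint cover above 0.13 m); the arm keeps its last pose, push and grip.
It fails at once if a vial is knocked over (angle between any of vial_a, vial_b's own z axis and vertical above 0.6 rad).
It also fails if it takes over 48 s, if anything falls off the work surface, if the arm or the gripper's body presses on something with over 40 N, if the wrist force passes 120 N, or if a joint passes its speed limit or range.

### The arm

A 6-joint arm with a two-finger parallel gripper is mounted at the origin on a cart in front of the work surface, level with it; the furniture and walls round the work are solid. World frame = base frame: x ahead of the robot, y to its left, z up, the work surface at z = 0. Lengths are in m, angles in rad, forces in N, time in s.
With the tool pointing down it reaches from about 0.35 to 0.975 m from the base axis. Payload 4.9 kg.
Tool frame: the origin (TCP) lies midway between the tips of the shut fingers; the grasp point (between the pads) lies 19 mm behind it; z points along the fingers, y is the direction in which the jaws open and shut (so a half turn about z gives the same grasp; the last joint's range is limited). The gripper opens to 85 mm and grips with 20 to 120 N. Pads are 22 mm wide; open, the fingers measure 114 mm over their backs; the gripper's body (76 mm by 85 mm) begins 54 mm behind the grasp point. The pads swing forward as they close: fully open they stand 13 mm farther back than shut.
Start: joints at [-1.265, 0.053, 1.613, -0, 1.476, -0.119], TCP at [0.258, -0.569, 0.231] pointing down, gripper open.
Joint ranges: [-3.01, 3.01], [-1.01, 2.22], [0.06, 2.58], [-1.02, 4.17], [0.09, 2.62], [-3.14, 3.14]. Speed limits (rad/s): [2.57, 2.57, 3.14, 3.14, 3.14, 3.14].

### API

Orientations are given as a unit quaternion [w, x, y, z].
In Python, from plant import state, grab_frame, camera_info, job_done, cut_out gives the robot as it stands.
- The arm moves only by the tool step_arm, never from a script. Its argument "moves" is a list of rows, each a list of 7 numbers: the shift along the tool's x, y, z in m, then the turn, a rotation vector about the tool's x, y, z in rad, then the finger opening in m, from 0 to 0.0854. A call has 1 to 8 rows; each row shifts and turns the commanded pose from where the row before left it, along the tool's axes as they then stand; what a row does not reach is not made up. A row lasts 1/10 s, in which the tool goes at most 50 mm and 8.59 degrees, less where a joint would pass 70% of its speed; a pose out of reach is approached as far as the arm can. A call is refused whole if a number of a shift passes 0.05 or a number of a turn 0.15, either way. A call with a gripper value outside its range is refused whole. The fingers move at their own pace and stop on an object; the grip force is fixed at half the most. Time passes only in rows, so rows that do not move let the fingers close. It gives the time, the measured TCP pose, the force and the opening at its end, in the units of the state.
- state(): the state, without advancing time (a new reading comes with each control period).
- grab_frame(name): name is "side" or "top" or "wrist"; returns (picture, depth): 400x640x3 uint8, red, green, blue; 400x640 float32, m along the optical axis (not along the pixel's ray), 0 where there is no reading.
- camera_info(name): a dict with "intrinsics" (3x3 intrinsics, pixels), "world_from_camera" (4x4, takes a point from camera to world coordinates). Camera axes: x right, y down, z forward; pixel columns grow to the right and rows downward; lengths in m; the calibration is good to about 2 mm. A picture is of the moment at which its call begins: read the wrist's pose just before it. camera_info takes no time and is no camera call; for the wrist camera it gives the pose at the moment of the call.
- job_done(): hands the job in, once; it reports no verdict.
Trained networks look in the newest picture that a camera, given by its name, has taken for a name from the list of things; names that differ only in an ending like _2 or _b are one class to them, and where a whole thing is asked for, a point or a joint stands for the part that bears it (a point fixed in the world has none). Each returns a list of dicts, best first, with "conf" (0 to 1); they miss things now and then, are a little off and sometimes report something else, mostly with a low value. They report only what shows in the picture. A call takes as long as a camera call.
- cut_out(camera, query): "mask" (400x640 bool, what is visible of it) and "point" ([column, row] in pixels, amid what is visible of it).
The state is a dict: "time": time; "joint_pos": joint angles; "joint_vel": joint speeds; "joint_efforts": joint torques, N m; "tool_pos": TCP position; "tool_rot": TCP orientation; "contact_force": force on the tool from outside, world axes, zero at the start; "ft_torque": the same for the moment, N m; "gripper_width": opening from 0.0 (shut) to 1.0 (fully open).
Only numpy, scipy, OpenCV 4.12 (cv2) and the standard library are available. Lean on these libraries where they do the work, as an engineer would, in place of code of your own. Each camera call takes 0.05 s, during which the arm holds its last target.

## Working session

There is one attempt and no reset: what is moved stays moved. The work goes in short steps, Python scripts to look and compute and a tool call to move; the robot and the scene stay as the last step left them, time stands still between calls to the robot, and variables do not carry over. Pictures are saved under pics/ and viewed, and the job is handed in when it is done.

Besides the shell and the picture viewer there is one more tool, called after "Emit:" by a JSON object that holds its "op" and its "data", one argument or row to a line. step_arm: Moves the arm, as the interface text tells. Its arguments: {"type":"object","properties":{"moves":{"type":"array"}},"required":["moves"]}

```bash
ls; mkdir -p pics
python3 - <<'E'
from plant import *
import cv2
print(state())
for n in ("top","side","wrist"):
    p,d=grab_frame(n); cv2.imwrite(f"pics/{n}0.png",p[:,:,::-1]); print(n,camera_info(n))
E
```

```text
pics
{'time': 0.0, 'joint_pos': array([-1.26497939e+00,  5.33356993e-02,  1.61430486e+00,  1.76240381e-05,
        1.47598576e+00, -1.18987495e-01]), 'joint_vel': array([-0.00048961,  0.00077153,  0.00059217, -0.00118668,  0.00069986,
       -0.00029593]), 'joint_efforts': array([-7.40398336e-04, -3.93680727e+01, -3.70175135e+01, -1.03973409e-04,
        7.09867571e-03,  2.81515935e-05]), 'tool_pos': array([ 0.25741222, -0.56884582,  0.23006965]), 'tool_rot': array([-1.01321365e-03,  9.77527000e-01,  2.10807806e-01, -8.61153465e-05]), 'contact_force': array([-0.53565018, -0.08284579,  0.07941891]), 'ft_torque': array([-0.0101563 , -0.01566443, -0.00207673]), 'gripper_width': 1.0003827915279537}
top {'intrinsics': array([[366.95037437,   0.        , 312.49518824],
       [  0.        , 366.95037437, 201.12679198],
       [  0.        ,   0.        ,   1.        ]]), 'world_from_camera': array([[-0.02074478, -0.99638736,  0.0823522 ,  0.42284021],
       [-0.99959237,  0.01905426, -0.02126108,  0.09077552],
       [ 0.01961511, -0.08275968, -0.99637648,  0.95755621],
       [ 0.       
[... 325 characters left out ...]
.34607217, -0.88962848,  0.8657793 ],
       [ 0.01223182, -0.93050648, -0.36607113,  0.40144301],
       [ 0.        ,  0.        ,  0.        ,  1.        ]])}
wrist {'intrinsics': array([[303.59660066,   0.        , 314.15389706],
       [  0.        , 303.59660066, 200.60670723],
       [  0.        ,   0.        ,   1.        ]]), 'world_from_camera': array([[ 4.11934239e-01, -8.69218685e-01, -2.73439319e-01,
         3.27356565e-01],
       [-9.11213178e-01, -3.93230127e-01, -1.22721682e-01,
        -5.37686542e-01],
       [-8.52599348e-04,  2.99714774e-01, -9.54028473e-01,
         3.71955831e-01],
       [ 0.00000000e+00,  0.00000000e+00,  0.00000000e+00,
         1.00000000e+00]])}
```

View pics/top0.png

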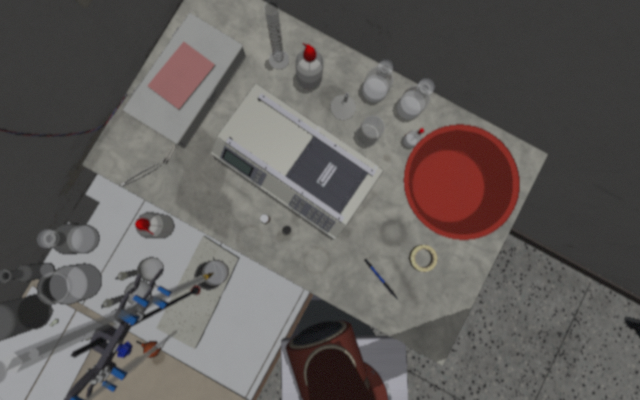

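View pics/side0.png

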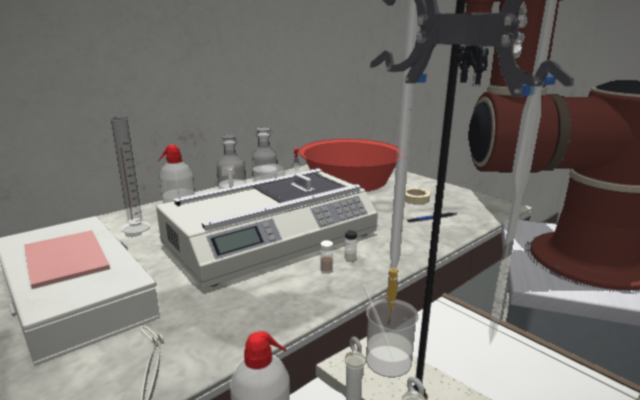

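The top view shows the instrument turned in the picture, with the cover around (325,178), its grip at (326,175), and the vials at (265,218) and (287,230). Next I'll measure these points.

```bash
cat > h.py <<'E'
from plant import *
import numpy as np, cv2
from scipy.spatial.transform import Rotation as R
def cloud(n,d):
    c=camera_info(n);K=c["intrinsics"];T=c["world_from_camera"]
    v,u=np.mgrid[0:400,0:640]
    P=np.stack([(u-K[0,2])/K[0,0]*d,(v-K[1,2])/K[1,1]*d,d],-1)
    return P@T[:3,:3].T+T[:3,3]
def pix(n,p):
    c=camera_info(n);K=c["intrinsics"];T=c["world_from_camera"]
    q=K@(T[:3,:3].T@(np.array(p)-T[:3,3])); return q[:2]/q[2]
E
python3 - <<'E'
from h import *
p,d=grab_frame("top"); W=cloud("top",d)
for q in ("polarimeter","cover","cover_grip","vial_a","tube"):
    for r in cut_out("top",q)[:3]:
        m=r["mask"]&(d>0); w=W[m]
        if len(w)<3: print(q,r["conf"],len(w)); continue
        rect=cv2.minAreaRect(w[:,:2].astype(np.float32))
        print(q,round(r["conf"],2),r["point"],m.sum(),"med",np.median(w,0).round(3),"z5/95",np.percentile(w[:,2],[5,95]).round(3),"rect",rect)
        if q in("polarimeter","cover"):
            z=w[:,2]; s=w[(z>.075)&(z<.1)]; print("  high",cv2.minAreaRect(s[:,:2].astype(np.float32)))
big=cv2.resize(p[70:250,200:400],None,fx=4,fy=4,interpolation=cv2.INTER_CUBIC)[:600]
big=cv2.resize(p[80:230,205:400],None,fx=4,fy=4,interpolation=cv2.INTER_CUBIC)
cv2.imwrite("pics/topz.png",big[:,:,::-1])
E
```

```text
polarimeter 0.97 [296.5, 162.3] 13253 med [0.592 0.111 0.085] z5/95 [0.054 0.095] rect ((0.6105814576148987, 0.11443200707435608), (0.4166340231895447, 0.22971665859222412), 54.176578521728516)
  high ((0.6060672402381897, 0.10455858707427979), (0.38004958629608154, 0.17873162031173706), 54.137733459472656)
cover 0.79 [324.3, 177.2] 3335 med [0.557 0.038 0.09 ] z5/95 [0.088 0.094] rect ((0.5575673580169678, 0.03811506927013397), (0.16249144077301025, 0.12193133682012558), 54.13814926147461)
  high ((0.5575673580169678, 0.03811506927013397), (0.16249144077301025, 0.12193133682012558), 54.13814926147461)
cover_grip 0.94 [327.9, 176.3] 3268 med [0.557 0.038 0.09 ] z5/95 [0.088 0.094] rect ((0.5579606890678406, 0.038025446236133575), (0.1591990888118744, 0.12038756906986237), 53.80470657348633)
vial_a 0.53 [263.7, 221.1] 83 med [0.456 0.189 0.049] z5/95 [0.004 0.053] rect ((0.4555860161781311, 0.1925104856491089), (0.020461365580558777, 0.025630760937929153), 48.010982513427734)
vial_a 0.47 [286.7, 228.8] 77 med [0.428 0.136 0.051] z5/95 [-0.002  0.053] rect ((0.4276435673236847, 0.1353890299797058), (0.02142309956252575, 0.02193482778966427), 41.99763107299805)
```

View pics/topz.png

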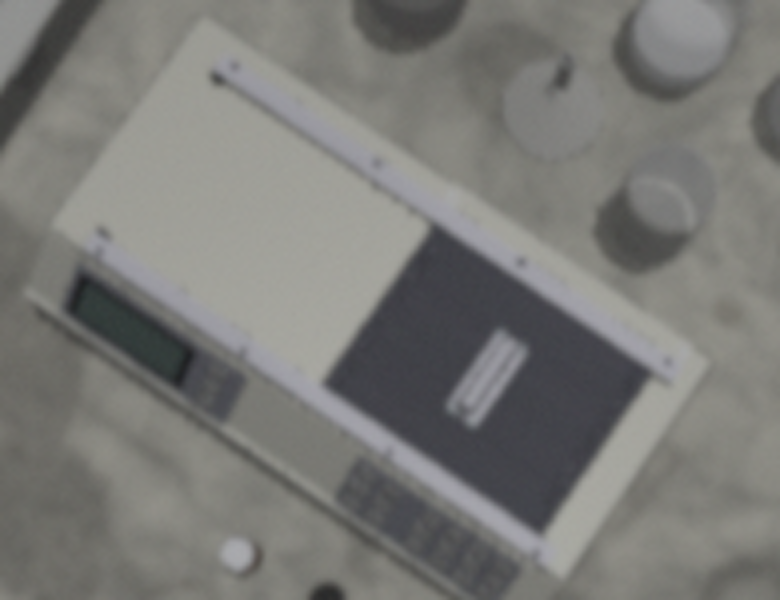

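```bash
cat >> h.py <<'E'
A=np.deg2rad(54.14); U=np.array([np.cos(A),np.sin(A),0]); X=np.array([np.sin(A),-np.cos(A),0])
def down(az):
    a=np.deg2rad(az); x=np.array([np.cos(a),np.sin(a),0]); z=np.array([0,0,-1.]); return R.from_matrix(np.stack([x,np.cross(z,x),z],1))
def pose():
    s=state(); q=s["tool_rot"]; return s["tool_pos"],R.from_quat([q[1],q[2],q[3],q[0]]),s
def plan(p1,R1,n,op,p0=None,R0=None):
    if p0 is None: p0,R0,_=pose()
    rv=(R0.inv()*R1).as_rotvec(); out=[]
    p,r=np.array(p0),R0
    for i in range(1,n+1):
        pn=p0+(np.array(p1)-p0)*i/n; rn=R0*R.from_rotvec(rv*i/n)
        # shift in current axes
        dp=r.inv().apply(pn-p); dr=(r.inv()*rn).as_rotvec()
        row=np.r_[dp.round(4),dr.round(4),op]; out.append(row.tolist())
        p=p+r.apply(row[:3]); r=r*R.from_rotvec(row[3:6])
    for o in out: print(o)
    return p,r
E
python3 - <<'E'
from h import *
p,d=grab_frame("top"); W=cloud("top",d); ok=d>0
for y0 in np.arange(-.6,.7,.1):
    print(round(y0,1),[round(float(np.percentile(W[...,2][ok&(abs(W[...,1]-y0)<.05)&(abs(W[...,0]-x0)<.05)],99)),2) if (ok&(abs(W[...,1]-y0)<.05)&(abs(W[...,0]-x0)<.05)).any() else None for x0 in np.arange(.2,1,.1)])
p0,r0,s=pose(); print(np.rad2deg(s["joint_pos"]).round(1))
plan([0.5576,0.038,0.21],down(144.14),16,0.085)
E
```

```text
-0.6 [None, None, None, None, 0.27, None, None, None]
-0.5 [0.3, None, 0.0, 0.0, 0.31, 0.38, None, None]
-0.4 [-0.0, 0.0, 0.09, 0.09, 0.09, 0.47, None, None]
-0.3 [0.0, 0.0, 0.09, 0.01, 0.07, 0.46, 0.44, None]
-0.2 [0.0, 0.02, 0.09, 0.09, 0.09, 0.15, 0.37, 0.3]
-0.1 [0.0, 0.01, 0.0, 0.09, 0.1, 0.09, 0.15, 0.28]
-0.0 [0.51, 0.0, 0.09, 0.11, 0.11, 0.09, 0.11, 0.19]
0.1 [0.5, 0.0, 0.06, 0.1, 0.1, 0.1, 0.16, 0.23]
0.2 [-0.08, 0.0, 0.0, 0.08, 0.1, 0.1, 0.09, 0.23]
0.3 [-0.05, 0.65, 0.44, 0.0, 0.1, 0.09, 0.07, 0.07]
0.4 [0.45, 0.47, 0.0, 0.0, 0.04, 0.07, 0.07, 0.07]
0.5 [-0.05, 0.12, 0.08, 0.08, 0.01, 0.06, 0.34, 0.3]
0.6 [0.1, -0.02, -0.08, -0.0, 0.21, 0.34, 0.39, None]
[-72.5   3.   92.4   0.   84.6  -6.8]
[0.0327, -0.0269, 0.0013, -0.0, -0.0, -0.1307, 0.085]
[0.036, -0.0223, 0.0014, -0.0, -0.0, -0.1307, 0.085]
[0.0385, -0.0175, 0.0013, -0.0, -0.0, -0.1307, 0.085]
[0.0406, -0.0123, 0.0013, -0.0, -0.0, -0.1306, 0.085]
[0.0417, -0.007, 0.0014, 0.0, -0.0, -0.1307, 0.085]
[0.0424, -0.0014, 0.0013, 0.0, -0.0, -0.1307, 0.085]
[0.0421, 0.0041, 0.0013, 0.0, -0.0, -0.1307, 0.085]
[0.0412, 0.0096, 0.0013, 0.0, -0.0, -0.1307, 0.085]
[0.0397, 0.0148, 0.0014, 0.0, -0.0, -0.1307, 0.085]
[0.0374, 0.0199, 0.0013, 0.0, -0.0, -0.1306, 0.085]
[0.0345, 0.0246, 0.0013, 0.0, -0.0001, -0.1307, 0.085]
[0.0309, 0.0289, 0.0014, 0.0, 0.0, -0.1307, 0.085]
[0.027, 0.0326, 0.0013, 0.0, 0.0, -0.1307, 0.085]
[0.0224, 0.0359, 0.0013, -0.0, 0.0, -0.1307, 0.085]
[0.0176, 0.0385, 0.0013, -0.0, 0.0, -0.1307, 0.085]
[0.0125, 0.0405, 0.0014, -0.0, 0.0, -0.1307, 0.085]
```

Emit:
{"op": "step_arm", "data": {
  "moves": [
    [0.033,-0.027,0,0,0,-0.13,0.085],
    [0.036,-0.022,0,0,0,-0.13,0.085],
    [0.0385,-0.0175,0,0,0,-0.13,0.085],
    [0.0405,-0.012,0,0,0,-0.13,0.085],
    [0.042,-0.007,0,0,0,-0.13,0.085],
    [0.042,-0.001,0,0,0,-0.13,0.085],
    [0.042,0.004,0,0,0,-0.13,0.085],
    [0.041,0.0095,0,0,0,-0.13,0.085]
  ]
}}

```text
time: 1.3
tool_pos: [0.4095, -0.2654, 0.2316]
tool_rot: [0.0, 0.742, 0.671, 0.0]
contact_force: [0.4, 0.1, 0.6]
gripper_width: 0.997
```

Run:
```python
from h import *
p0,r0,s=pose(); print(p0,np.rad2deg(s["joint_pos"]).round(1))
plan([0.5576,0.038,0.21],down(144.14),8,0.085)
```

```text
[ 0.40948133 -0.2654379   0.23159201] [-41.7 -16.4 110.2   0.   86.1 -35.9]
[0.0396, 0.0146, 0.0027, 0.0001, 0.0001, -0.1307, 0.085]
[0.0374, 0.0196, 0.0027, 0.0, 0.0001, -0.1308, 0.085]
[0.0344, 0.0244, 0.0027, 0.0001, 0.0001, -0.1307, 0.085]
[0.0311, 0.0286, 0.0027, 0.0, 0.0001, -0.1307, 0.085]
[0.027, 0.0324, 0.0027, 0.0001, 0.0001, -0.1308, 0.085]
[0.0225, 0.0357, 0.0027, 0.0, 0.0001, -0.1307, 0.085]
[0.0178, 0.0383, 0.0027, 0.0001, 0.0001, -0.1307, 0.085]
[0.0125, 0.0403, 0.0027, 0.0, 0.0001, -0.1307, 0.085]
```

Emit:
{"op": "step_arm", "data": {
  "moves": [
    [0.0395,0.0145,0.003,0,0,-0.131,0.085],
    [0.0375,0.0195,0.003,0,0,-0.131,0.085],
    [0.0345,0.0245,0.003,0,0,-0.131,0.085],
    [0.031,0.0285,0.003,0,0,-0.131,0.085],
    [0.027,0.0325,0.003,0,0,-0.131,0.085],
    [0.0225,0.0355,0.003,0,0,-0.131,0.085],
    [0.018,0.0385,0.003,0,0,-0.131,0.085],
    [0.0125,0.04,0.003,0,0,-0.131,0.085]
  ]
}}

```text
time: 2.1
tool_pos: [0.5585, 0.0376, 0.2075]
tool_rot: [0.0, 0.307, 0.952, 0.0]
contact_force: [0.5, -0.9, 0.7]
gripper_width: 0.996
```

Run:
```python
from h import *
p0,r0,s=pose(); print(p0,np.rad2deg(s["joint_pos"]).round(1))
p,d=grab_frame("wrist"); W=cloud("wrist",d); cv2.imwrite("pics/w1.png",p[:,:,::-1])
hi=(d>0)&(abs(W[...,2]-.1155)<.005)&(np.hypot(W[...,0]-.5576,W[...,1]-.038)<.04)
w=W[hi]; print(len(w), w.mean(0), cv2.minAreaRect(w[:,:2].astype(np.float32)))
dk=(d>0)&(abs(W[...,2]-.0915)<.003)&(p.max(-1)<110)&(np.hypot(W[...,0]-.5576,W[...,1]-.038)<.12)
w=W[dk]; print(len(w), w.mean(0), cv2.minAreaRect(w[:,:2].astype(np.float32)))
plan([0.5576,0.038,0.096],r0,4,0.085)
```

```text
[0.55852072 0.03761291 0.20746424] [ -3.8  -5.  102.6  -0.   82.3 -58.1]
699 [0.55954127 0.04545692 0.11330381] ((0.5606558322906494, 0.045021116733551025), (0.00983745139092207, 0.048778630793094635), 54.549827575683594)
20994 [0.55887372 0.04865042 0.09000119] ((0.5585378408432007, 0.047876738011837006), (0.15726782381534576, 0.13140082359313965), 54.40142059326172)
[-0.0002, -0.0014, 0.0277, 0.001, -0.0005, 0.0019, 0.085]
[-0.0002, -0.0013, 0.0277, 0.0011, -0.0005, 0.002, 0.085]
[-0.0002, -0.0013, 0.0277, 0.001, -0.0005, 0.0019, 0.085]
[-0.0002, -0.0012, 0.0277, 0.001, -0.0005, 0.002, 0.085]
```

View pics/w1.png

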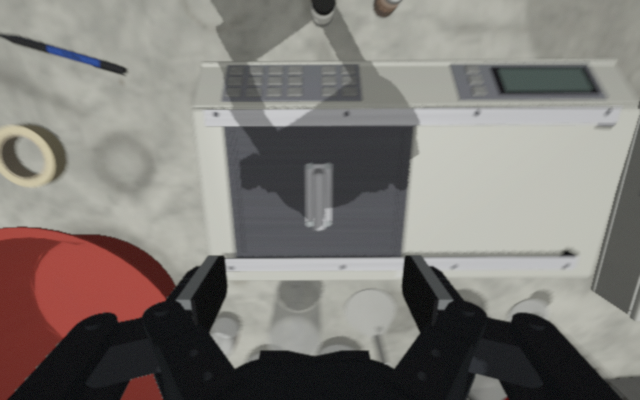

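Run:
```python
from h import *
p0,r0,s=pose(); print(p0,r0.as_matrix().round(4).tolist())
C0=camera_info("wrist")["world_from_camera"]
p,d=grab_frame("wrist"); W=cloud("wrist",d)
C1=camera_info("wrist")["world_from_camera"]; print(C0,abs(C1-C0).max())
hi=(d>0)&(abs(W[...,2]-.1155)<.005)&(np.hypot(W[...,0]-.5576,W[...,1]-.038)<.04)
w=W[hi]; print(len(w), cv2.minAreaRect(w[:,:2].astype(np.float32)))
dk=(d>0)&(abs(W[...,2]-.0915)<.003)&(p.max(-1)<110)&(np.hypot(W[...,0]-.5576,W[...,1]-.038)<.12)
w=W[dk]; print(len(w), cv2.minAreaRect(w[:,:2].astype(np.float32)))
for n in ("top","side"):
    p,d=grab_frame(n); cv2.imwrite(f"pics/{n}1.png",p[:,:,::-1])
    print(n,[ (r["conf"],np.array(r["point"])) for r in cut_out(n,"cover_grip")[:2]], pix(n,[.5576,.038,.1155]),pix(n,[.5606,.045,.1155]))
```

```text
[0.5598611  0.04243163 0.20684298] [[-0.8166, 0.5772, 0.0015], [0.5772, 0.8166, 0.0044], [0.0013, 0.0044, -1.0]]
[[ 0.57742838  0.7784402   0.24618554  0.49714668]
 [ 0.81643234 -0.55196235 -0.1696343   0.08597249]
 [ 0.00383499  0.2989455  -0.95426248  0.34854309]
 [ 0.          0.          0.          1.        ]] 0.0052387862679906805
736 ((0.5574702024459839, 0.03672066330909729), (0.0105216633528471, 0.04873040318489075), 53.72153854370117)
21737 ((0.5541074872016907, 0.036624208092689514), (0.1631803810596466, 0.13259753584861755), 54.16385269165039)
top [(0.94, array([329. , 184.6]))] [326.9112868  172.85181237] [323.86678036 171.62413161]
side [(0.63, array([298.1, 188.4]))] [302.93860776 175.64963353] [300.36835955 176.50485736]
```

View pics/side1.png

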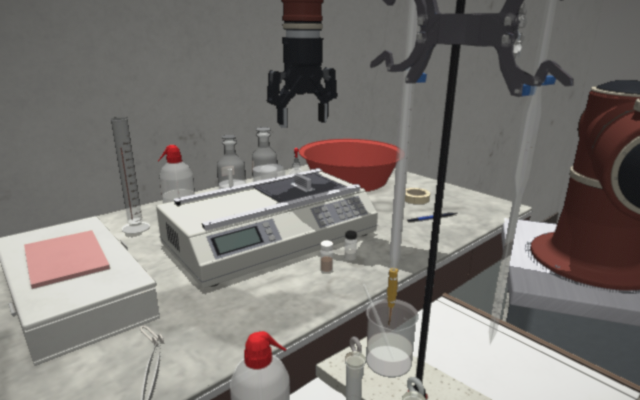

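Run:
```python
from h import *
p0,r0,s=pose(); print(p0,r0.as_matrix().round(4).tolist(),s["joint_vel"].round(3))
plan([0.5575,0.0375,0.096],down(144.14),4,0.085)
```

```text
[0.55771262 0.0351392  0.20739123] [[-0.808, 0.5892, -0.0], [0.5892, 0.808, -0.0004], [-0.0002, -0.0003, -1.0]] [-0.014 -0.009  0.004  0.002 -0.003 -0.   ]
[0.0004, 0.0005, 0.0278, -0.0001, 0.0, -0.0011, 0.085]
[0.0004, 0.0004, 0.0279, -0.0001, 0.0001, -0.001, 0.085]
[0.0004, 0.0005, 0.0278, -0.0, 0.0, -0.0011, 0.085]
[0.0004, 0.0004, 0.0279, -0.0001, 0.0001, -0.001, 0.085]
```

Emit:
{"op": "step_arm", "data": {
  "moves": [
    [0.0004,0.0005,0.028,0,0,0,0.085],
    [0.0004,0.0005,0.028,0,0,-0.002,0.085],
    [0.0004,0.0005,0.028,0,0,-0.002,0.06],
    [0.0004,0.0005,0.027,0,0,0,0.05],
    [0,0,0,0,0,0,0.04],
    [0,0,0,0,0,0,0.03]
  ]
}}

```text
time: 3.0
tool_pos: [0.5576, 0.0374, 0.0966]
tool_rot: [-0.0, 0.308, 0.951, -0.0]
contact_force: [0.2, 0.1, 1.3]
gripper_width: 0.354
```

Emit:
{"op": "step_arm", "data": {
  "moves": [
    [0,0,0,0,0,0,0.0],
    [0,0,0,0,0,0,0],
    [0,0,0,0,0,0,0],
    [0,0,0,0,0,0,0],
    [0,0,0,0,0,0,0]
  ]
}}

```text
time: 3.5
tool_pos: [0.5594, 0.038, 0.0989]
tool_rot: [0.002, 0.307, 0.952, 0.0]
contact_force: [-0.3, -0.4, 6.3]
gripper_width: 0.101
```

Run:
```python
from h import *
p0,r0,s=pose(); print(p0,s["contact_force"],s["gripper_width"])
p,d=grab_frame("side"); cv2.imwrite("pics/s2.png",cv2.resize(p[60:280,140:420],None,fx=2.5,fy=2.5)[:,:,::-1])
p,d=grab_frame("wrist"); cv2.imwrite("pics/w2.png",p[:,:,::-1])
```

```text
[0.55944899 0.03801959 0.09894506] [-0.30039404 -0.35774667  6.25375439] 0.10091715075945022
```

View pics/s2.png

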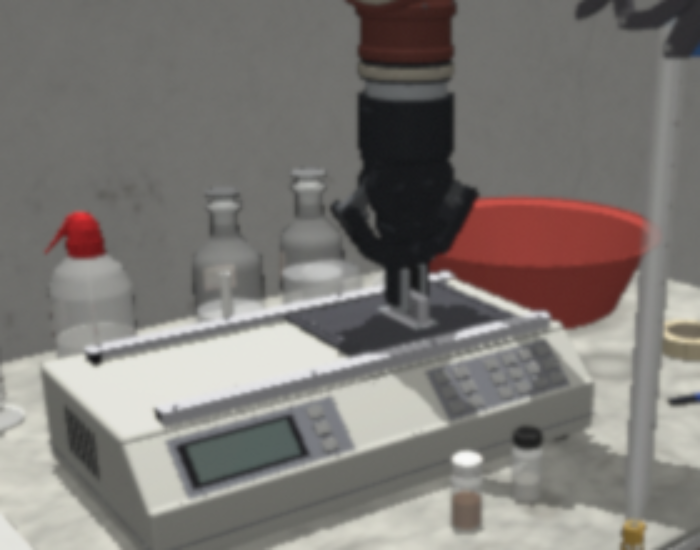

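View pics/w2.png

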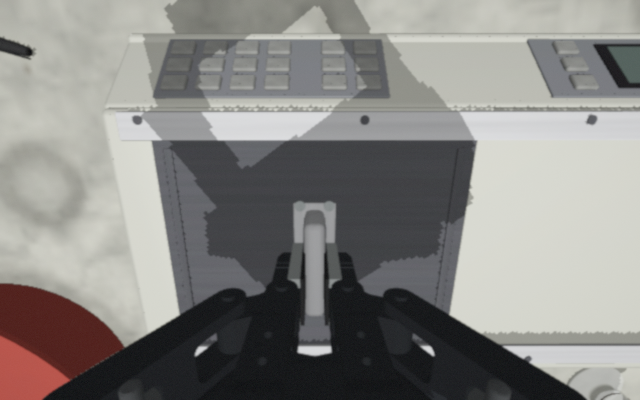

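The fingers straddle and hold the bar at (315,260) in the wrist view. The tips rest lightly on its foot (6 N), so I'll ease up 2 mm and then slide.

Emit:
{"op": "step_arm", "data": {
  "moves": [
    [0,0,-0.003,0,0,0,0],
    [0,0.01,0,0,0,0,0],
    [0,0.018,0,0,0,0,0],
    [0,0.02,0,0,0,0,0],
    [0,0.02,0,0,0,0,0],
    [0,0.02,0,0,0,0,0],
    [0,0.02,0,0,0,0,0]
  ]
}}

```text
time: 4.3
tool_pos: [0.622, 0.1251, 0.099]
tool_rot: [0.001, 0.307, 0.952, -0.001]
contact_force: [3.8, -6.0, -2.6]
gripper_width: 0.101
```

Run:
```python
from h import *
p0,r0,s=pose(); print(p0,s["contact_force"],s["gripper_width"],(p0-[.5575,.0375,.1])@U,(p0-[.5575,.0375,.1])@X)
```

```text
[0.62202464 0.12507531 0.09902979] [ 3.75512131 -5.96960608 -2.55835231] 0.1013078142516334 0.10877444986713505 0.0009918421372560565
```

Emit:
{"op": "step_arm", "data": {
  "moves": [
    [0,0.015,0,0,0,0,0],
    [0,0.012,0,0,0,0,0],
    [0,0.008,0,0,0,0,0],
    [0,0.004,0,0,0,0,0],
    [0,0,0,0,0,0,0]
  ]
}}

```text
time: 4.8
tool_pos: [0.6451, 0.1571, 0.099]
tool_rot: [0.002, 0.307, 0.952, -0.0]
contact_force: [5.7, -2.1, -3.6]
gripper_width: 0.095
```

Run:
```python
from h import *
p0,r0,s=pose(); print(p0,s["contact_force"],(s["contact_force"])@U,s["gripper_width"],(p0-[.5575,.0375,.1])@U,(p0-[.5575,.0375,.1])@X)
```

```text
[0.64510918 0.15711047 0.09904795] [ 5.69170709 -2.07464145 -3.57053681] 1.6528452981340573 0.09541342729257073 0.1482604475503257 0.0009343181593386036
```

Emit:
{"op": "step_arm", "data": {
  "moves": [
    [0,0.003,0,0,0,0,0],
    [0,0.003,0,0,0,0,0],
    [0,0,0,0,0,0,0],
    [0,0,0,0,0,0,0]
  ]
}}

```text
time: 5.2
tool_pos: [0.6461, 0.1585, 0.099]
tool_rot: [-0.001, 0.307, 0.952, -0.004]
contact_force: [-5.5, -12.6, 3.1]
gripper_width: 0.096
```

Run:
```python
from h import *
p0,r0,s=pose(); print(p0,s["contact_force"],(s["contact_force"])@U,s["gripper_width"],(p0-[.5575,.0375,.1])@U,(p0-[.5575,.0375,.1])@X)
p,d=grab_frame("side"); cv2.imwrite("pics/s3.png",cv2.resize(p[60:280,140:420],None,fx=2.5,fy=2.5)[:,:,::-1])
```

```text
[0.64607459 0.15849893 0.09900483] [ -5.53941386 -12.58442231   3.11427096] -13.444080974743962 0.09610576319980173 0.14995126745885953 0.0009033649951707771
```

View pics/s3.png

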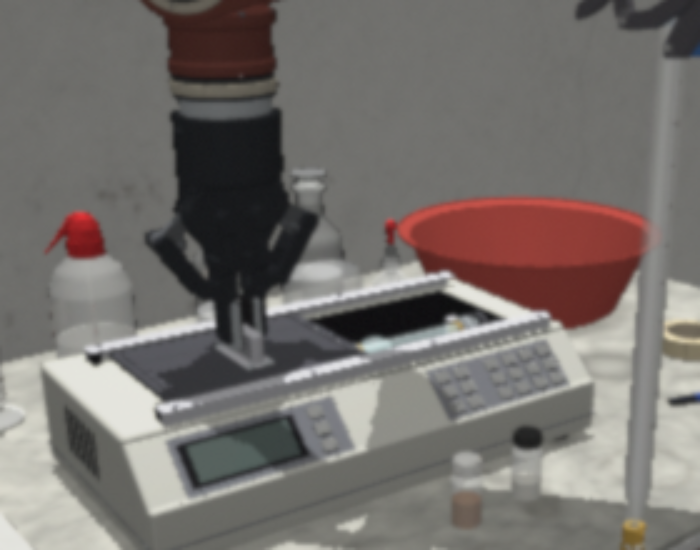

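The cover is at its stop: 13 N of reaction, 150 mm of travel, and the chamber open with the tube visible. I'll release and rise.

Emit:
{"op": "step_arm", "data": {
  "moves": [
    [0,-0.004,0,0,0,0,0.03],
    [0,0,0,0,0,0,0.04],
    [0,0,0,0,0,0,0.04],
    [0,0,-0.02,0,0,0,0.04],
    [0,0,-0.04,0,0,0,0.04],
    [0,0,-0.04,0,0,0,0.04],
    [0,0,0,0,0,0,0.04]
  ]
}}

```text
time: 5.95
tool_pos: [0.6489, 0.1604, 0.2082]
tool_rot: [0.006, 0.307, 0.952, 0.003]
contact_force: [1.1, 0.9, 1.1]
gripper_width: 0.465
```

Run:
```python
from h import *
p0,r0,s=pose(); print(p0,s["contact_force"])
plan([0.55,0.035,0.215],down(54.14),12,0.085)
```

```text
[0.64890657 0.16042573 0.20818602] [1.08894858 0.87640161 1.11857311]
[0.0006, -0.0133, -0.0007, 0.0013, -0.0, 0.131, 0.085]
[-0.0012, -0.0132, -0.0007, 0.0013, -0.0, 0.1311, 0.085]
[-0.0029, -0.013, -0.0007, 0.0013, -0.0, 0.131, 0.085]
[-0.0046, -0.0125, -0.0006, 0.0012, -0.0, 0.1311, 0.085]
[-0.0061, -0.0118, -0.0007, 0.0013, -0.0, 0.131, 0.085]
[-0.0077, -0.0109, -0.0006, 0.0013, -0.0, 0.1311, 0.085]
[-0.009, -0.0098, -0.0006, 0.0013, -0.0, 0.131, 0.085]
[-0.0102, -0.0086, -0.0006, 0.0013, -0.0, 0.1311, 0.085]
[-0.0112, -0.0071, -0.0006, 0.0013, -0.0, 0.131, 0.085]
[-0.0121, -0.0056, -0.0006, 0.0013, -0.0, 0.1311, 0.085]
[-0.0127, -0.004, -0.0005, 0.0012, -0.0, 0.131, 0.085]
[-0.0131, -0.0023, -0.0006, 0.0013, -0.0, 0.1311, 0.085]
```

Emit:
{"op": "step_arm", "data": {
  "moves": [
    [0.0005,-0.013,0,0,0,0.131,0.06],
    [-0.001,-0.013,0,0,0,0.131,0.06],
    [-0.003,-0.013,0,0,0,0.131,0.06],
    [-0.0045,-0.0125,0,0,0,0.131,0.06],
    [-0.006,-0.012,0,0,0,0.131,0.06],
    [-0.0075,-0.011,0,0,0,0.131,0.06],
    [-0.009,-0.01,0,0,0,0.131,0.06],
    [-0.01,-0.0085,0,0,0,0.131,0.06]
  ]
}}

```text
time: 6.75
tool_pos: [0.5785, 0.0766, 0.1992]
tool_rot: [-0.0, 0.744, 0.668, 0.0]
contact_force: [-0.5, 0.4, 0.2]
gripper_width: 0.701
```

Emit:
{"op": "step_arm", "data": {
  "moves": [
    [-0.011,-0.007,0,0,0,0.131,0.06],
    [-0.012,-0.0055,0,0,0,0.131,0.06],
    [-0.0125,-0.004,0,0,0,0.131,0.06],
    [-0.013,-0.0025,0,0,0,0.131,0.06],
    [0,0,0,0,0,0,0.06],
    [0,0,0,0,0,0,0.06],
    [0,0,0,0,0,0,0.06]
  ]
}}

```text
time: 7.45
tool_pos: [0.5464, 0.0358, 0.1994]
tool_rot: [-0.0, 0.89, 0.456, 0.0]
contact_force: [0.2, 0.3, 0.6]
gripper_width: 0.704
```

Run:
```python
from h import *
p0,r0,s=pose(); print(p0,s["contact_force"],np.rad2deg(s["joint_pos"]).round(1),abs(s["joint_vel"]).max(),r0.as_matrix().round(4).tolist())
for n in("wrist","top"):
    p,d=grab_frame(n); cv2.imwrite(f"pics/{n}4.png",p[:,:,::-1]); W=cloud(n,d)
    np.savez(f"{n}4.npz",p=p,d=d,W=W)
    for q in("tube","tube_plain_end","tube_bulb_end","cover"):
        for r in cut_out(n,q)[:2]:
            m=r["mask"]&(d>0); w=W[m]
            print(n,q,r["conf"],r["point"],m.sum(), np.median(w,0).round(4), cv2.minAreaRect(w[:,:2].astype(np.float32)) if len(w)>3 else "")
```

```text
[0.54637352 0.03583806 0.19938864] [0.16610353 0.34981263 0.57775853] [ -4.   -6.4 104.7   0.   81.7  31.7] 0.006999612464879505 [[0.584, 0.8118, 0.0004], [0.8118, -0.584, 0.0003], [0.0005, 0.0002, -1.0]]
wrist tube 0.62 [323.5, 169.4] 2901 [0.5657 0.0473 0.0747] ((0.5583544373512268, 0.03756064549088478), (0.1301625519990921, 0.025127798318862915), 54.4677734375)
wrist tube_plain_end 0.72 [324.8, 171.1] 2978 [0.5657 0.0472 0.0747] ((0.5597871541976929, 0.03654288500547409), (0.13016676902770996, 0.027813736349344254), 54.576934814453125)
wrist tube_bulb_end 0.68 [322.2, 169.0] 2815 [0.5658 0.0469 0.0748] ((0.5587350726127625, 0.03470265865325928), (0.13431766629219055, 0.026872891932725906), 54.06221008300781)
wrist cover 0.62 [326.0, 50.3] 16818 [0.6209 0.1238 0.0905] ((0.619994044303894, 0.12231391668319702), (0.07129210233688354, 0.12231679260730743), 54.15739059448242)
top tube 0.49 [340.2, 184.8] 142 [5.292e-01 4.000e-04 7.470e-02] ((0.5332582592964172, 0.031717583537101746), (0.09923788905143738, 0.04321235045790672), 60.13441848754883)
top tube_plain_end 0.67 [339.9, 186.1] 166 [ 5.289e-01 -3.000e-04  7.430e-02] ((0.5333566665649414, 0.028229132294654846), (0.1020493283867836, 0.04686633124947548), 64.36429595947266)
top tube_bulb_end 0.62 [274.1, 140.6] 2842 [0.6441 0.1656 0.0905] ((0.6433618664741516, 0.15810297429561615), (0.16058951616287231, 0.12277206778526306), 54.517669677734375)
top tube_bulb_end 0.59 [338.9, 185.5] 118 [0.5295 0.0009 0.075 ] ((0.5420218110084534, 0.02658088505268097), (0.09629875421524048, 0.02087332122027874), 61.52239227294922)
top cover 0.97 [271.5, 143.6] 2762 [0.6442 0.1658 0.0905] ((0.6439842581748962, 0.15758267045021057), (0.15989133715629578, 0.12048500776290894), 54.88618469238281)
```

View pics/wrist4.png

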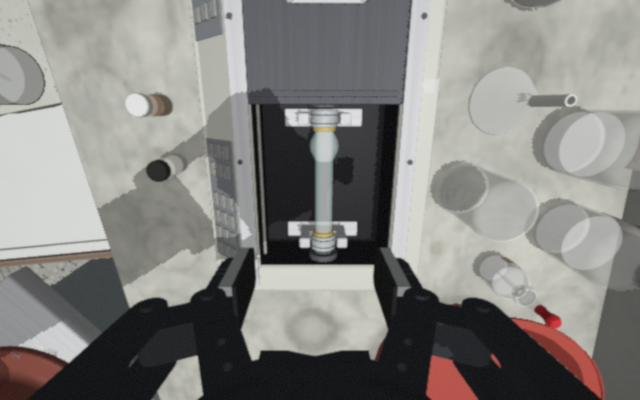

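Run:
```python
from h import *
p,d=grab_frame("wrist"); W=cloud("wrist",d)
m=cut_out("wrist","tube")[0]["mask"]&(d>0); w=W[m]
t=(w-[.5575,.0375,0])@U; x=(w-[.5575,.0375,0])@X; z=w[:,2]
k=z>.05
for a in np.arange(-.08,.08,.01):
    b=k&(t>=a)&(t<a+.01)
    if b.sum()>3: print(round(a+.005,3),b.sum(),"x",np.percentile(x[b],[3,50,97]).round(4),"z",np.percentile(z[b],[10,50,95]).round(4))
print(t[k].min(),t[k].max())
# ends of whole: depth profile along axis incl caps
Ta=(W-[.5575,.0375,0])@U; Xa=(W-[.5575,.0375,0])@X
for a in np.arange(-.09,.08,.005):
    b=(d>0)&(Ta>=a)&(Ta<a+.005)&(abs(Xa)<.006); print(round(a+.0025,4),np.median(W[b][:,2]).round(4),end="; ")
```

```text
-0.065 98 x [-0.01    0.0006  0.0116] z [0.0719 0.0772 0.0797]
-0.055 267 x [-0.0099  0.0006  0.0124] z [0.07   0.0768 0.0792]
-0.045 194 x [-0.007   0.0005  0.0096] z [0.0703 0.074  0.077 ]
-0.035 157 x [-0.0061  0.0005  0.0082] z [0.0709 0.0739 0.0756]
-0.025 160 x [-0.0061  0.0004  0.008 ] z [0.0712 0.0737 0.0756]
-0.015 176 x [-0.0061  0.0012  0.0089] z [0.071  0.0739 0.0757]
-0.005 181 x [-0.0061  0.0011  0.0087] z [0.071  0.0737 0.0754]
0.005 177 x [-0.0061  0.001   0.0085] z [0.0709 0.074  0.0758]
0.015 192 x [-0.0062  0.0009  0.0083] z [0.071  0.0739 0.0757]
0.025 213 x [-0.0085  0.0008  0.0099] z [0.0718 0.0754 0.0786]
0.035 324 x [-0.0106  0.0006  0.0122] z [0.0726 0.0777 0.0798]
0.045 270 x [-0.0088  0.0006  0.0104] z [0.0708 0.0749 0.0779]
0.055 320 x [-0.01    0.0005  0.0119] z [0.0718 0.0767 0.0793]
0.065 207 x [-0.0097  0.0008  0.0116] z [0.069  0.0771 0.0791]
-0.06885660354608314 0.06567998050910313
-0.0875 0.0848; -0.0825 0.0852; -0.0775 0.0842; -0.0725 0.0807; -0.0675 0.0759; -0.0625 0.0782; -0.0575 0.0784; -0.0525 0.0782; -0.0475 0.0754; -0.0425 0.0743; -0.0375 0.0743; -0.0325 0.0742; -0.0275 0.0743; -0.0225 0.0743; -0.0175 0.0746; -0.0125 0.0743; -0.0075 0.0741; -0.0025 0.0741; 0.0025 0.2802; 0.0075 0.0753; 0.0125 0.2919; 0.0175 0.074; 0.0225 0.0749; 0.0275 0.0775; 0.0325 0.079; 0.0375 0.0787; 0.0425 0.0767; 0.0475 0.075; 0.0525 0.0779; 0.0575 0.0782; 0.0625 0.0783; 0.0675 0.0729; 0.0725 0.0905; 0.0775 0.0913;
```

Measured heights match: glass top at 0.0755 m against 0.076 expected, length 131–134 mm, axis level. I'll descend at tube x ≈ -8 mm.

Run:
```python
from h import *
T=np.array([.5575,.0375,0])+U*-.0095+X*.001; print(T)
p,r=plan([T[0],T[1],.12],down(54.14),4,0.05)
```

```text
[0.55274529 0.02921491 0.        ]
[-0.0003, 0.0023, 0.0198, 0.0, -0.0, -0.0, 0.05]
[-0.0002, 0.0022, 0.0199, 0.0, -0.0, -0.0, 0.05]
[-0.0003, 0.0023, 0.0198, 0.0, -0.0, -0.0, 0.05]
[-0.0002, 0.0022, 0.0198, 0.0, -0.0, -0.0, 0.05]
```

Emit:
{"op": "step_arm", "data": {
  "moves": [
    [-0.0003,0.0023,0.02,0,0,0,0.05],
    [-0.0002,0.0022,0.02,0,0,0,0.05],
    [-0.0003,0.0023,0.02,0,0,0,0.05],
    [-0.0002,0.0022,0.02,0,0,0,0.05],
    [0,0,0,0,0,0,0.05],
    [0,0,0,0,0,0,0.05]
  ]
}}

```text
time: 8.65
tool_pos: [0.5526, 0.0292, 0.1194]
tool_rot: [-0.0, 0.89, 0.455, -0.0]
contact_force: [1.3, -1.2, -0.3]
gripper_width: 0.587
```

Run:
```python
from h import *
T=np.array([.5575,.0375,0])+U*-.0095+X*.001
p0,_,s=pose();print(p0,s["gripper_width"])
p,r=plan([T[0],T[1],.051],down(54.14),4,0.05)
```

```text
[0.55258568 0.02923639 0.11936023] 0.587300843505304
[0.0, 0.0, 0.0171, -0.0002, 0.0001, -0.0, 0.05]
[0.0, 0.0001, 0.0171, -0.0001, 0.0, -0.0001, 0.05]
[0.0001, 0.0, 0.0171, -0.0002, 0.0001, -0.0, 0.05]
[-0.0, 0.0001, 0.0171, -0.0001, 0.0001, -0.0001, 0.05]
```

Emit:
{"op": "step_arm", "data": {
  "moves": [
    [0,0,0.017,0,0,0,0.05],
    [0,0,0.017,0,0,0,0.05],
    [0,0,0.017,0,0,0,0.05],
    [0,0,0.017,0,0,0,0.05],
    [0,0,0,0,0,0,0.05],
    [0,0,0,0,0,0,0.035],
    [0,0,0,0,0,0,0.025]
  ]
}}

```text
time: 9.35
tool_pos: [0.5541, 0.0291, 0.0533]
tool_rot: [0.001, 0.89, 0.455, 0.001]
contact_force: [0.4, -1.0, 1.1]
gripper_width: 0.294
```

Emit:
{"op": "step_arm", "data": {
  "moves": [
    [0,0,0,0,0,0,0.018],
    [0,0,0,0,0,0,0.01],
    [0,0,0,0,0,0,0],
    [0,0,0,0,0,0,0],
    [0,0,0,0,0,0,0]
  ]
}}

```text
time: 9.85
tool_pos: [0.5538, 0.0292, 0.053]
tool_rot: [0.001, 0.89, 0.455, 0.001]
contact_force: [-1.3, 0.1, 6.2]
gripper_width: 0.164
```

Run:
```python
from h import *
p0,_,s=pose();print(p0,s["contact_force"],s["ft_torque"],s["gripper_width"]*85.4)
p,d=grab_frame("wrist"); cv2.imwrite("pics/w5.png",p[:,:,::-1])
```

```text
[0.55378123 0.02917308 0.0530007 ] [-1.29206363  0.10353337  6.20016487] [ 0.00599731  0.24179735 -0.01166821] 13.985091645413936
```

View pics/w5.png

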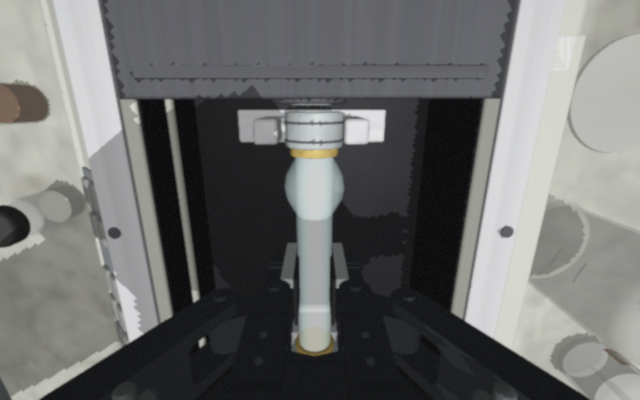

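The pads hold the plain glass at (315,270), with the bulb ahead at (315,190) and the opening consistent with 16 mm glass. I'll lift straight up.

Emit:
{"op": "step_arm", "data": {
  "moves": [
    [0,0,-0.005,0,0,0,0],
    [0,0,-0.01,0,0,0,0],
    [0,0,-0.015,0,0,0,0],
    [0,0,-0.015,0,0,0,0],
    [0,0,-0.015,0,0,0,0],
    [0,0,-0.015,0,0,0,0]
  ]
}}

```text
time: 10.5
tool_pos: [0.553, 0.0292, 0.1282]
tool_rot: [0.0, 0.89, 0.455, 0.001]
contact_force: [1.3, -1.0, -0.5]
gripper_width: 0.163
```

Emit:
{"op": "step_arm", "data": {
  "moves": [
    [0,0,-0.02,0,0,0,0],
    [0,0,-0.02,0,0,0,0],
    [0,0,-0.02,0,0,0,0],
    [0,0,-0.02,0,0,0,0],
    [0,0,0,0,0,0,0],
    [0,0,0,0,0,0,0],
    [0,0,0,0,0,0,0]
  ]
}}

```text
time: 11.2
tool_pos: [0.5519, 0.0293, 0.205]
tool_rot: [-0.001, 0.89, 0.455, -0.001]
contact_force: [-0.4, -0.3, -1.4]
gripper_width: 0.163
```

Run:
```python
from h import *
p0,_,s=pose();print(p0,s["contact_force"],s["ft_torque"],s["gripper_width"]*85.4,np.rad2deg(s["joint_pos"]).round(1))
p,d=grab_frame("wrist"); cv2.imwrite("pics/w6.png",p[:,:,::-1])
p,d=grab_frame("side"); cv2.imwrite("pics/s6.png",p[:,:,::-1])
```

```text
[0.55192395 0.02927661 0.20495424] [-0.36708489 -0.32967583 -1.40016928] [ 0.00370587  0.00710131 -0.00758468] 13.942442024929152 [ -4.7  -5.8 103.6   0.   82.3  31.2]
```

View pics/s6.png

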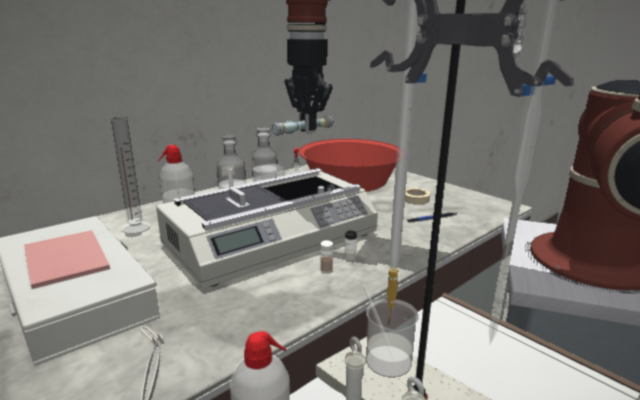

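View pics/w6.png

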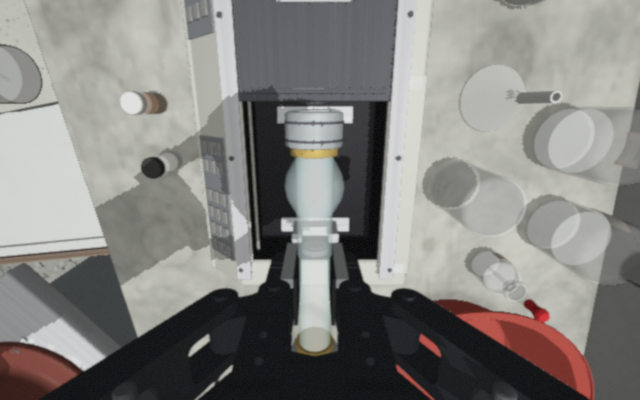

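The tube is out and level in the fingers, with the cover open and the vials standing. I'll yaw it radial while rising, then tilt.

Emit:
{"op": "step_arm", "data": {
  "moves": [
    [0,0,-0.012,0,0,0.11,0],
    [0,0,-0.012,0,0,0.11,0],
    [0,0,-0.012,0,0,0.11,0],
    [0,0,-0.012,0,0,0.11,0],
    [0,0,-0.012,0,0,0.11,0],
    [0,0,-0.012,0,0,0.11,0],
    [0,0,-0.012,0,0,0.11,0],
    [0,0,-0.012,0,0,0.11,0]
  ]
}}

```text
time: 12.1
tool_pos: [0.5523, 0.0292, 0.3015]
tool_rot: [-0.0, 1.0, 0.03, -0.001]
contact_force: [-0.2, 0.2, -1.2]
gripper_width: 0.168
```

Run:
```python
from h import *
p0,r0,s=pose();print(p0,s["gripper_width"]*85.4,np.rad2deg(s["joint_pos"]).round(1),r0.as_matrix()[:,0])
k=np.array([-np.sin(np.deg2rad(-s["joint_pos"][0])),0,0])
r1=R.from_rotvec(r0.as_matrix()[:,1]*np.deg2rad(58))*r0
plan([.60,.03,.36],r1,10,0)
```

```text
[0.55231296 0.02924531 0.30145856] 14.35329153864232 [-4.7 -8.6 97.   0.  91.7 81.9] [ 0.99818377  0.06020488 -0.00213107]
[0.0048, 0.0002, -0.0059, 0.0, 0.1012, 0.0, 0.0]
[0.0053, 0.0002, -0.0053, 0.0, 0.1013, 0.0, 0.0]
[0.0058, 0.0002, -0.0048, 0.0, 0.1012, -0.0, 0.0]
[0.0063, 0.0002, -0.0042, -0.0, 0.1012, -0.0, 0.0]
[0.0067, 0.0002, -0.0035, 0.0, 0.1012, 0.0, 0.0]
[0.007, 0.0003, -0.0028, 0.0, 0.1013, 0.0, 0.0]
[0.0072, 0.0002, -0.0021, 0.0, 0.1012, 0.0, 0.0]
[0.0075, 0.0002, -0.0014, 0.0, 0.1012, 0.0, 0.0]
[0.0075, 0.0002, -0.0006, 0.0, 0.1013, 0.0, 0.0]
[0.0075, 0.0002, 0.0002, 0.0, 0.1012, 0.0, 0.0]
```

Emit:
{"op": "step_arm", "data": {
  "moves": [
    [0.005,0,-0.006,0,0.1,0,0],
    [0.005,0,-0.005,0,0.1,0,0],
    [0.006,0,-0.005,0,0.1,0,0],
    [0.006,0,-0.004,0,0.1,0,0],
    [0.007,0,-0.0035,0,0.1,0,0],
    [0.007,0,-0.003,0,0.1,0,0],
    [0.007,0,-0.002,0,0.1,0,0],
    [0.0075,0,-0.0015,0,0.1,0,0]
  ]
}}

```text
time: 12.9
tool_pos: [0.5905, 0.0317, 0.3481]
tool_rot: [-0.013, 0.92, 0.03, 0.39]
contact_force: [-0.5, -0.5, -1.3]
gripper_width: 0.167
```

Emit:
{"op": "step_arm", "data": {
  "moves": [
    [0.0075,0,-0.0005,0,0.1,0,0],
    [0.0075,0,0,0,0.1,0,0],
    [0,0,0,0,0.05,0,0],
    [0,0,0,0,0,0,0],
    [0,0,0,0,0,0,0],
    [0,0,0,0,0,0,0],
    [0,0,0,0,0,0,0]
  ]
}}

```text
time: 13.6
tool_pos: [0.6006, 0.0323, 0.3614]
tool_rot: [-0.016, 0.865, 0.028, 0.501]
contact_force: [0.1, -1.2, -1.7]
gripper_width: 0.165
```

Run:
```python
from h import *
p0,r0,s=pose();M=r0.as_matrix();print(p0,s["gripper_width"]*85.4,np.rad2deg(s["joint_pos"]).round(1),M[:,0],abs(s["joint_vel"]).max())
x=M[:,0]; g=p0-.019*M[:,2]; print("tilt from vertical",np.rad2deg(np.arccos(x[2])),"plain end",g-x*.057,"bulb",g+x*.073)
for n in("side","wrist","top"):
    p,d=grab_frame(n); cv2.imwrite(f"pics/{n}7.png",p[:,:,::-1])
    if n=="side": 
        W=cloud(n,d)
        cv2.imwrite("pics/s7z.png",cv2.resize(p[0:220,180:460],None,fx=2.5,fy=2.5)[:,:,::-1])
    for q in ("tube","cover"):
      for r in cut_out(n,q)[:1]:
        W=cloud(n,d); m=r["mask"]&(d>0);w=W[m]
        if len(w)>5: c=w-np.median(w,0); c=c[np.linalg.norm(c,axis=1)<.09]; e=np.linalg.svd(c,full_matrices=False)[2][0]; print(n,q,r["conf"],len(w),np.median(w,0),"axis",e)
```

```text
[0.60061462 0.03232126 0.36136436] 14.09566335986571 [ -9.3 -37.8 125.8  20.3  34.2  66.4] [0.49633135 0.03248174 0.86752529] 0.002713348956872836
tilt from vertical 29.827676875305713 plain end [0.5558754  0.02940171 0.32136588] bulb [0.62039847 0.03362433 0.43414417]
side tube 0.87 638 [0.59853072 0.03965592 0.39711831] axis [-0.48985523 -0.03785795 -0.87098142]
side cover 0.62 1817 [0.64754073 0.16973952 0.09154975] axis [-0.64585008 -0.76340521  0.00949581]
wrist tube 0.63 10131 [0.59797164 0.03153851 0.40482709] axis [-0.45697298 -0.02942258 -0.88899382]
wrist cover 0.77 1065 [0.69967137 0.19097205 0.09047723] axis [-0.93073172  0.35549855  0.08578609]
top tube 0.69 651 [0.60091416 0.03105111 0.41124678] axis [-0.49166629 -0.06055682 -0.86867551]
top cover 0.65 3399 [0.64358833 0.15719325 0.09054321] axis [-5.76602584e-01 -8.17024497e-01 -6.57129890e-04]
```

View pics/s7z.png

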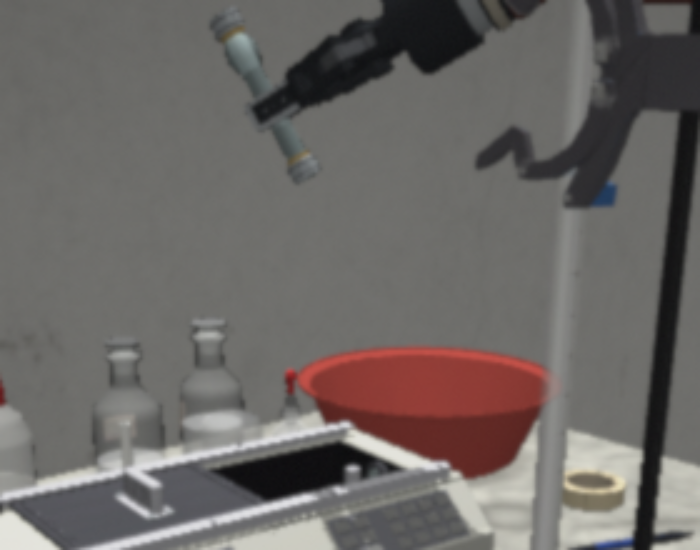

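View pics/top7.png

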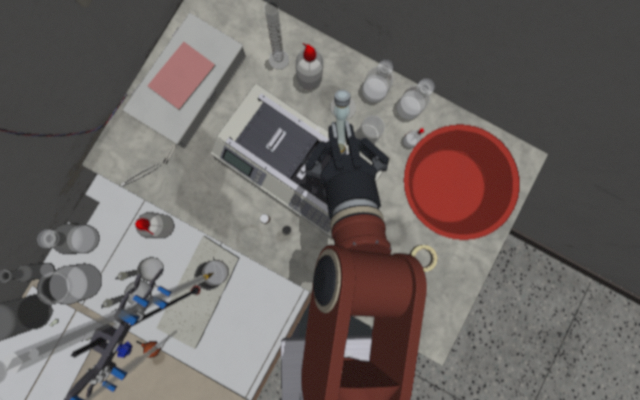

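```bash
python3 -c "
from plant import *
s=state();print(s['time'],abs(s['joint_vel']).max(),s['gripper_width']);print(job_done())"
```

```text
14.05 0.000987644150252867 0.16158017202791367
the job is handed in; nothing more can be done
None
```

I slid the cover fully open, lifted the tube out of the forks, and turned it bulb end up. I handed the job in at 14.05 s with the arm holding the tube still.

Last checks before handing in:
- **Tilt:** the tube was about 30° from vertical, worked out from the tool pose. The side and top views gave about 29.5° from the tube itself and the wrist view about 27°. The limit is 0.80 rad, about 46°.
- **Height:** the plain end was at about 0.32 m, computed from the tool pose, against the 0.183 m needed.
- **Grip:** the finger opening held steady at about 14 mm from the grasp on. That fits 16 mm glass, because the gripper also read about 1.5 mm low on the 10 mm bar. The joints were at rest.
- **Cover:** it sat about 150 mm open. It met its stop with about 13 N of reaction when I slid it, and the final top view agrees.
- **Vials:** both were standing in the side view after the lift, and they are in the same places in the final top view.

One check disagreed along the way. The first wrist-camera measurement of the cover grip was about 8 mm off, because the arm was still settling. A repeat reading matched the top camera to about 1 mm, and I used that.

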